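# Fit the battery to a studio lamp and lock its latch

## Robot

A 7-joint arm with a two-finger parallel gripper is mounted at the origin on the work surface. World frame = base frame: x ahead of the robot, y to its left, z up, the work surface at z = 0. Lengths are in m, angles in rad, forces in N, time in s.
With the tool pointing down it reaches from about 0.35 to 0.9 m from the base axis. Payload 8.1 kg.
Tool frame: the origin (TCP) lies on the centre line of the jaws, within the pads' length; the fingertips stand 19 mm ahead of it and the grasp point (between the pads) is the TCP; z points along the fingers, y is the direction in which the jaws open and shut (so a half turn about z gives the same grasp; the last joint's range is limited). The gripper opens to 92 mm and grips with 3 to 60 N. Pads are 19 mm wide; open, the fingers measure 130 mm over their backs; the gripper's body (75 mm by 190 mm) begins 47 mm behind the grasp point.
Start: joints at [1.058, 0.434, 0.025, 1.573, -0.012, 1.134, -0.075], TCP at [0.249, -0.573, 0.246] pointing down, gripper open.
Joint ranges: [-2.62, 2.62], [-0.44, 2.09], [-1.27, 1.32], [0.08, 2.57], [-1.32, 4.46], [0.12, 2], [-2.74, 2.74]. Speed limits (rad/s): [2.22, 2.22, 3.01, 3.01, 3.14, 3.14, 3.14].

## Interface

Orientations are given as a rotation vector (axis times angle).
In Python, from cell import monitor, imaging, workorder, outline_of gives the robot as it stands.
- The arm moves only by the tool move_arm, never from a script. Its argument "series" is a list of rows, each a list of 6 numbers: the shift along the world's x, y, z in cm, then the turn, a rotation vector about the world's x, y, z in degrees. A call has 1 to 8 rows; each row shifts and turns the commanded pose from where the row before left it; what a row does not reach is not made up. A row lasts 1/10 s, in which the tool goes at most 50 mm and 8.59 degrees, less where a joint would pass 70% of its speed; a pose out of reach is approached as far as the arm can. A call with a gripper value outside its range is refused whole. "grip" is the opening, from 0 (shut) to 1 (fully open), set as the call begins (left out, the last holds). The fingers move at their own pace and stop on an object; "force" is the grip in N (left out, the last holds). Time passes only in rows, so rows that do not move let the fingers close. It gives the time, the measured TCP pose, the force and the opening at its end, in the units of the state.
- monitor.observe(): the state, without advancing time (a new reading comes with each control period).
- imaging.get_image(name): name is "scene" or "side" or "wrist"; returns a dict with "color" (480x640x3 uint8, red, green, blue), "fx", "fy", "cx", "cy" (pixels), "rvec" (rotation vector, rad) and "tvec" (3), from world to camera coordinates, as OpenCV has them; the wrist camera has in their place "mount" (4x4, takes a point from camera to tool coordinates, whose origin is the TCP and whose axes are the flange's). Camera axes: x right, y down, z forward; pixel columns grow to the right and rows downward; lengths in m; the calibration is good to about 2 mm. The wrist camera is an equidistant fisheye: a pixel r from the principal point sees the ray r / f radians off the axis. A picture is of the moment at which its call begins: read the wrist's pose just before it. There is no depth.
- workorder.sign_off(): hands the job in, once; it reports no verdict.
Trained networks look in the newest picture that a camera, given by its name, has taken for a name from the list of things; names that differ only in an ending like _2 or _b are one class to them, and where a whole thing is asked for, a point or a joint stands for the part that bears it (a point fixed in the world has none). Each returns a list of dicts, best first, with "p" (0 to 1); they miss things now and then, are a little off and sometimes report something else, mostly with a low value. They report only what shows in the picture. A call takes as long as a camera call. They do not tell look-alikes from the thing itself.
- outline_of(camera, thing): "mask" (480x640 bool, what is visible of it) and "rect" ([left, top, width, height] in pixels, round what is visible of it).
The state is a dict: "clock": time; "joints": joint angles; "dq": joint speeds; "joint_efforts": joint torques, N m; "position": TCP position; "ee_rot": TCP orientation; "force": force on the tool from outside, world axes, zero at the start; "ft_torque": the same for the moment, N m; "width": opening from 0.0 (shut) to 1.0 (fully open).
Only numpy, scipy, OpenCV 4.12 (cv2) and the standard library are available. Lean on these libraries where they do the work, as an engineer would, in place of code of your own. Each camera call takes 0.05 s, during which the arm holds its last target. There are 200 camera calls.

## Task

Power the lamp from the big battery on the charger: lift the lamp's latch lever out of its notch and swing it aside, lay the battery gently into the sloping bay on the lamp's back with its stepped end uphill and its other end resting on the bottom ledge, then swing the lever back across the step until it has climbed over the cam and dropped fully into its low notch. Leave the lens, tape roll and blower standing where they are.

Things in the scene. Friction and masses are not known exactly. Their poses are not given: they have to be found in the camera images.
- bay (a point): centre of the battery bay's floor, on the back of a black LED lamp panel (240 x 210 mm, on a yoke and round foot) that leans 38 deg. Frame: z = the panel's outward normal, leaning back to the robot's right; x uphill; y across the panel, to the left seen facing it. The lamp is fixed; its place and yaw vary. A fully home battery has battery_center at (0, 0, 21) mm here, axes parallel to these.
- bay_ledge (a point): middle of the top edge of the bay's bottom ledge (a block 66 mm wide, 24 mm high), on the face that the battery rests against: x = -60 mm in the bay frame. A released battery slides down on to it by itself. Four side guides 10 mm high stand at |y| = 33.5 to 39.5 mm, at x = -58 to -34 and 34 to 52 mm; nothing stands beside the bay between them.
- battery_center (a point): centre, half-way up, of a dark slab battery, about 0.6 kg: main block 115 x 60 x 42 mm (x -60 to 55, y +-30, z +-21 mm about this point), with a lower step 24 mm long, 16 mm high and 60 mm wide, flush with the underside, at its +x end. It lies flat on the charger, z up; x runs along its length to the stepped end. Grip it across the 60 mm width.
- battery_step (a point): middle of the top of the battery's step: 67 mm along the battery's x from battery_center and 5 mm below it
- charger: fixed flat light grey desk charger, 200 x 105 x 30 mm high, x along its length, origin at its underside below the battery's centre (within 6 mm). The battery lies on its top between two end lips 10 mm high and 70 mm wide
- latch_stud (a point): foot of the stud (62 mm high, normal to the panel) about which the latch lever turns and along which it rises: x = 68, y = -52, z = 0 mm in the bay frame. The lever is a flat steel bar 16 mm wide, 8 mm thick; locked, its underside is 18 mm above the bay floor and it crosses 2 mm above the step of a home battery
- latch_grip (a point): centre of the upright round metal grip near the lever's end: 26 mm diameter, 40 mm high along the panel's normal, free to revolve; its foot stands on the lever bar. 110 mm from the stud axis. In the bay frame it lies at x = 68 + 110 sin q, y = -52 + 110 cos q, z = 48 mm + lift (q = joint latch). This frame turns with the lever: y points from the stud to the grip, z along the panel's normal
- latch (a joint): turn of the lever, rad: 0 = locked, lever lying across the bay along the bay's +y (its start); it grows as the lever swings uphill; 1.57 = along the bay's +x, clear of the bay; end stop 1.72. The lever stays where it is left; 1 to 3 N at the grip turns it
- latch_lift (a joint): height of the lever along the stud, m: 0 = down in the low notch, stop at 0.018. A spring presses it down with 8 N (12 N at the top). A pin under its tail rides a cam: 4 mm high for q above 1.2, ramp to a 12 mm crest from q = 0.5 to 0.2, then a sheer drop to the notch. Turned towards locked it climbs and drops by itself; to leave the notch lift it by 13 mm or more first
- lens: bystander: black lens standing on end, 78 mm diameter, 98 mm high; origin at its underside
- tape: bystander: roll of grey cloth tape lying flat, 104 mm diameter, 48 mm high; origin at its underside
- blower: bystander: grey rubber dust blower, 60 mm diameter, 110 mm high with its nozzle up; origin at its underside
There are look-alikes about, which are no part of the job. What is shaped like the part that bears battery_center but blue or pink is not meant.

How it is judged:
On the way, in this order (a step that is already met when the one before it is completed fails the run):
1. the latch lever is swung aside, clear of the bay (value of joint latch above 1.2 rad), for 0.2 s.
2. the battery lies home in the bay, step uphill, with the lever still aside (value of joint latch above 0.9 rad and x of battery_center in the frame of bay between -0.004 and 0.005 m and y of battery_center in the frame of bay between -0.006 and 0.006 m and z of battery_center in the frame of bay between 0.017 and 0.025 m and x of battery_step in the frame of bay above 0.05 m and angle between the z axis of battery_center and the z axis of bay, either way round below 0.08 rad), for 0.2 s.
At the end, for the whole second after the job is handed in: The battery lies flat in the bay with its step uphill and its lower end on the ledge (within 4 to 5 mm along the slope, 6 mm sideways, 4 mm in height, 0.08 rad), and the lever lies at rest across the step, within 0.1 rad of locked and down in the notch to within 2 mm (value of joint latch below 0.1 rad and value of joint latch_lift below 0.002 m and x of battery_center in the frame of bay between -0.004 and 0.005 m and y of battery_center in the frame of bay between -0.006 and 0.006 m and z of battery_center in the frame of bay between 0.017 and 0.025 m and x of battery_step in the frame of bay above 0.05 m and angle between the z axis of battery_center and the z axis of bay, either way round below 0.08 rad and velocity of joint latch between -0.05 and 0.05 rad/s); the robot touches nothing.
It fails at once if the battery is slammed against the lamp or dropped on it (over 120 N) (contact force between battery and lamp above 120 N).
It fails at once if the lens is pushed more than 20 mm or knocked over (distance of lens from where it was at the start of the episode above 0.02 m or angle between lens's own z axis and vertical above 0.3 rad).
It fails at once if the tape roll is pushed more than 20 mm (distance of tape from where it was at the start of the episode above 0.02 m).
It fails at once if the blower is pushed more than 20 mm or knocked over (distance of blower from where it was at the start of the episode above 0.02 m or angle between blower's own z axis and vertical above 0.3 rad).
It also fails if it takes over 67 s, if anything falls off the work surface, if the arm or the gripper's body presses on something with over 40 N, if the wrist force passes 120 N, or if a joint passes its speed limit or range.

## Working session

There is one attempt and no reset: what is moved stays moved. The work goes in short steps, Python scripts to look and compute and a tool call to move; the robot and the scene stay as the last step left them, time stands still between calls to the robot, and variables do not carry over. Pictures are saved under pics/ and viewed, about 8 in all and at most 12, crops included, and the job is handed in when it is done.

Besides the shell and the picture viewer there is one more tool, called as name(argument=value, ...) on one line, values as JSON. move_arm: Moves the arm, as the interface text tells. Its arguments: {"type":"object","properties":{"series":{"type":"array"},"grip":{"type":"number"},"force":{"type":"number"}},"required":["series"]}

```bash
ls; mkdir -p pics; cat > h.py <<'E'
import numpy as np, cv2
from scipy.spatial.transform import Rotation as R
from cell import monitor, imaging, workorder, outline_of
def cam(im):
    Rm=R.from_rotvec(im["rvec"]).as_matrix(); t=np.array(im["tvec"]); K=np.array([[im["fx"],0,im["cx"]],[0,im["fy"],im["cy"]],[0,0,1]]); return K,Rm,t
def proj(im,P):
    K,Rm,t=cam(im); p=(np.atleast_2d(P)@Rm.T+t)@K.T; return p[:,:2]/p[:,2:]
def save(n,c): cv2.imwrite("pics/"+n,c[...,::-1])
E
python3 - <<'E'
from h import *
print(monitor.observe())
for c in("scene","side"):
    im=imaging.get_image(c); save(c+"0.png",im["color"]); np.savez(c+"0.npz",**im)
    K,Rm,t=cam(im); print(c,K[0,0],-Rm.T@t,Rm[2])
    for n in("battery_center","latch_grip","charger","lens","tape","blower","bay"):
        try:
            for d in outline_of(c,n)[:4]: print(n,round(d["p"],2),d["rect"])
        except Exception as e: print(n,e)
E
```

```text
pics
{'clock': 0.0, 'joints': array([ 1.05842116,  0.43522079,  0.02495475,  1.57413181, -0.01158712,
        1.13401058, -0.07509656]), 'dq': array([ 2.35631264e-04,  1.37997493e-04, -9.87940752e-04, -1.81999577e-03,
       -4.24140046e-04, -1.11535224e-05,  1.54949713e-04]), 'joint_efforts': array([-3.44534385e-05, -6.67844796e+01,  9.84750912e-01, -3.14457464e+01,
       -6.04730565e-02,  4.31915629e-02,  1.73208823e-04]), 'position': array([ 0.24875416, -0.57281244,  0.24493269]), 'ee_rot': array([-3.07437516e+00, -6.38794293e-01,  7.49015921e-04]), 'force': array([-0.12901251, -0.22022971, -0.81777917]), 'ft_torque': array([-0.00816141,  0.02943762,  0.0451044 ]), 'width': 1.0010467637265452}
scene 527.0002623449271 [0.99526941 0.62438964 1.08943736] [-0.42543167 -0.49340836 -0.75865413]
battery_center 0.89 [266.3, 135.3, 45.8, 28.7]
battery_center 0.84 [223.1, 166.6, 50.8, 44.3]
battery_center 0.64 [270.9, 202.8, 46.0, 43.0]
battery_center 0.36 [459.3, 319.9, 24.0, 32.1]
latch_grip 0.98 [264.3, 217.2, 65.1, 65.4]
charger 0.78 [207.7, 175.7, 81.8, 56.5]
charger 0.56 [239.0, 220.4, 130.5, 90.7]
tape 0.67 [148.7, 220.0, 39.9, 35.5]
blower 0.8 [458.9, 321.9, 27.5, 30.9]
bay 0.83 [240.1, 221.2, 131.3, 93.7]
bay 0.72 [265.4, 218.5, 64.5, 62.8]
side 544.6492222672008 [0.12037586 1.36380415 0.91343883] [ 0.2019926  -0.85839225 -0.47155246]
battery_center 0.69 [324.0, 245.2, 44.4, 19.6]
battery_center 0.68 [394.7, 216.3, 27.0, 22.5]
latch_grip 0.72 [245.0, 210.8, 61.5, 16.6]
charger 0.71 [316.3, 224.2, 61.6, 20.1]
lens 0.69 [271.5, 339.3, 33.1, 49.8]
lens 0.45 [248.4, 209.8, 54.8, 18.3]
tape 0.66 [265.2, 208.8, 32.4, 16.3]
blower 0.84 [318.8, 342.1, 26.0, 41.5]
blower 0.58 [264.8, 209.2, 31.3, 21.3]
bay 0.74 [225.3, 207.2, 92.1, 55.7]
bay 0.61 [271.7, 338.3, 30.6, 48.9]
```

```bash
python3 - <<'E'
from h import *
a=np.load("scene0.npz")["color"][110:380,130:510]; b=np.load("side0.npz")["color"][180:410,220:440]
a=cv2.resize(a,(800,568),interpolation=2); b=cv2.resize(b,(570,596),interpolation=2)
save("a.png",a); save("b.png",b)
E
```

```text
(no output)
```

View pics/a.png

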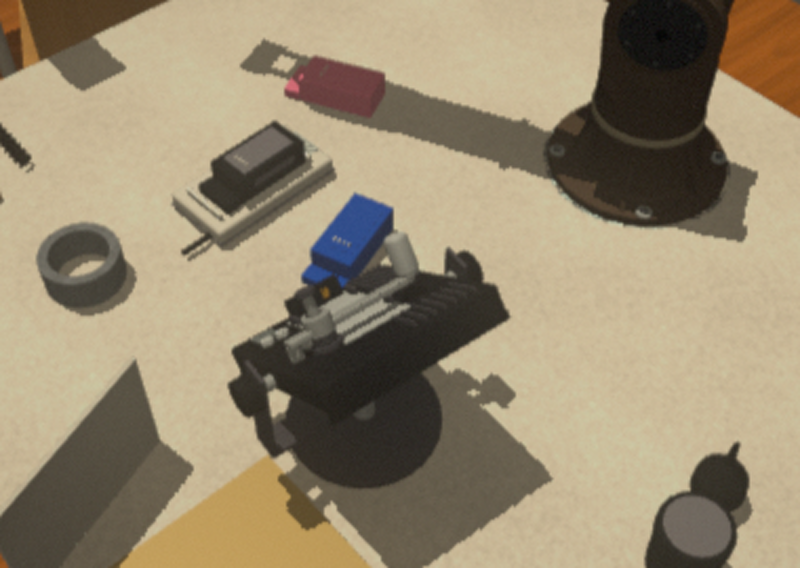

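View pics/b.png

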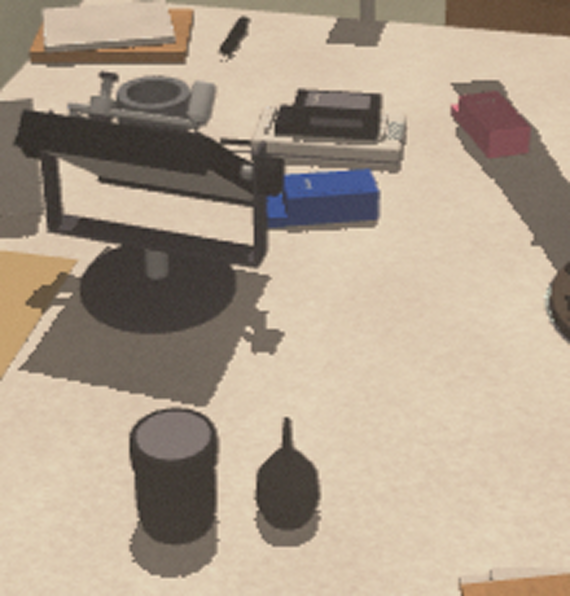

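The candidates for the battery are the pink slab at scene (290,150), the dark slab on the light grey charger at (249,188), and the blue slab at (294,224). By the description I choose the dark one. The lamp is at about (305,270), and its lever grip is at about (320,230).

```bash
python3 - <<'E'
from h import *
im=dict(np.load("scene0.npz")); K,Rm,t=cam(im); C=-Rm.T@t
def hit(u,v,z):
    d=Rm.T@np.linalg.inv(K)@[u,v,1]; return (C+d*(z-C[2])/d[2]).round(3)
f=.475
for n,u,v,z in[("batt top",258,150,.072),("blue",355,235,.042),("pink",340,85,.042),("tape",82,250,.048),("lensTop",698,525,.098),("blower",720,480,.05),("foot",365,425,.01),("grip@.25",400,240,.27),("stud.3",318,320,.3)]:
    print(n,hit(130+u*f,110+v*f,z))
w=imaging.get_image("wrist"); print({k:w[k] for k in w if k!="color"}); save("w0.png",w["color"])
E
```

```text
batt top [ 0.426 -0.299  0.072]
blue [ 0.409 -0.12   0.042]
pink [ 0.239 -0.358  0.042]
tape [ 0.686 -0.321  0.048]
lensTop [0.433 0.434 0.098]
blower [0.347 0.407 0.05 ]
foot [0.57  0.089 0.01 ]
grip@.25 [0.508 0.077 0.27 ]
stud.3 [0.645 0.121 0.3  ]
{'fx': 371.64829954431775, 'fy': 371.64829954431775, 'cx': 318.7388657363444, 'cy': 238.8867343173487, 'mount': array([[ 4.45725938e-04, -9.54574095e-01, -2.97973319e-01,
         8.13301207e-02],
       [ 9.99999893e-01,  3.89675174e-04,  2.47512309e-04,
        -8.87659339e-04],
       [-1.20156033e-04, -2.97973397e-01,  9.54574167e-01,
        -1.39679429e-01],
       [ 0.00000000e+00,  0.00000000e+00,  0.00000000e+00,
         1.00000000e+00]])}
```

View pics/w0.png

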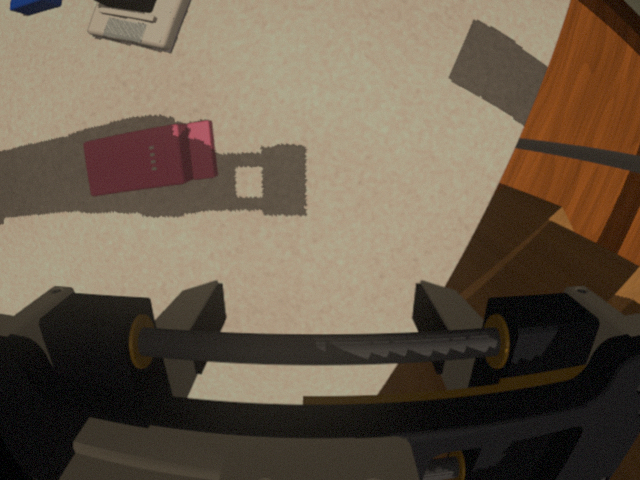

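The wrist view shows the pink slab at (150,160) and the charger's corner at (140,25). Next I move over the battery and measure it from close.

move_arm(series=[[2,3.5,1.5,0,0,-4],[2,3.5,1.5,0,0,-4],[2,3.5,1,0,0,-4],[2,3.5,1,0,0,-4],[2,3.5,0,0,0,-4],[2,3.5,0,0,0,-3.5],[2,3.5,0,0,0,0],[0,0,0,0,0,0]])

```text
clock: 1.65
position: [0.3924, -0.3228, 0.2961]
ee_rot: [-3.14, -0.013, -0.003]
force: [0.5, 0.4, 0.1]
width: 1.0
```

```bash
cat >> h.py <<'E'
def wshot(n):
    s=monitor.observe(); w=imaging.get_image("wrist"); w["T"]=np.r_[s["position"],s["ee_rot"]]; np.savez(n+".npz",**w); save(n+".png",w["color"]); return w
def wproj(w,P):
    T=np.eye(4);T[:3,:3]=R.from_rotvec(w["T"][3:]).as_matrix();T[:3,3]=w["T"][:3]
    M=np.linalg.inv(T@w["mount"]); p=np.atleast_2d(P)@M[:3,:3].T+M[:3,3]
    r=np.hypot(p[:,0],p[:,1]); k=float(w["fx"])*np.arctan2(r,p[:,2])/r
    return np.c_[w["cx"]+k*p[:,0],w["cy"]+k*p[:,1]]
def wray(w,uv,z):
    T=np.eye(4);T[:3,:3]=R.from_rotvec(w["T"][3:]).as_matrix();T[:3,3]=w["T"][:3]; A=T@w["mount"]
    a=np.array([uv[0]-w["cx"],uv[1]-w["cy"]]);r=np.hypot(*a);th=r/float(w["fx"])
    d=A[:3,:3]@np.r_[a/r*np.sin(th),np.cos(th)]; c=A[:3,3]; return c+d*(z-c[2])/d[2]
E
python3 - <<'E'
from h import *
w=wshot("w1"); print(w["T"],monitor.observe()["clock"])
for n in("battery_center","charger","bay","latch_grip"):
    for d in outline_of("wrist",n)[:3]: print(n,d["p"],d["rect"])
E
```

```text
[ 3.92413026e-01 -3.22774211e-01  2.96084876e-01 -3.13963208e+00
 -1.27513987e-02 -2.94425016e-03] 1.7
battery_center 0.94 [264.1, 93.4, 67.2, 135.7]
battery_center 0.86 [120.2, 117.2, 85.6, 121.9]
battery_center 0.56 [309.7, 280.5, 101.8, 92.6]
charger 0.76 [252.8, 37.0, 101.7, 210.0]
charger 0.31 [1.9, 0.0, 49.7, 171.8]
bay 0.57 [0.8, 0.0, 52.8, 175.9]
```

View pics/w1.png

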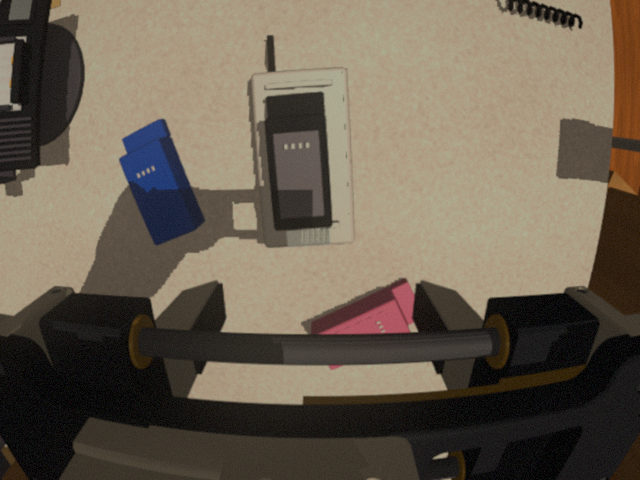

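The dark slab on the charger is at (298,160), with its step at the top, towards world +x, so the choice is confirmed. The blue slab is at (160,180) and the pink one at (365,330). Next I fit the pose by silhouette and work out the shift to the lamp view.

```bash
cat >> h.py <<'E'
from scipy.optimize import minimize
def box(a,b): return np.array([[x,y,z] for x in(a[0],b[0]) for y in(a[1],b[1]) for z in(a[2],b[2])])
BAT=[box((-.06,-.03,-.021),(.055,.03,.021)),box((.055,-.03,-.021),(.079,.03,-.005))]
def bmask(w,T,parts,pr=None):
    m=np.zeros((480,640),np.uint8)
    for B in parts:
        p=(pr or wproj)(w,B@T[:3,:3].T+T[:3,3]); cv2.fillConvexPoly(m,cv2.convexHull((p*16).astype(np.int32)),1,shift=4)
    return m>0
def fitbat(w,mask,z=.051,x0=(.43,-.30,0)):
    def f(v):
        T=np.eye(4);T[:3,:3]=R.from_rotvec([0,0,v[2]*10]).as_matrix();T[:3,3]=[v[0],v[1],z]
        m=bmask(w,T,BAT); return -(m&mask).sum()/(m|mask).sum()
    r=minimize(f,[x0[0],x0[1],x0[2]/10],method="Nelder-Mead",options=dict(initial_simplex=[[x0[0],x0[1],x0[2]/10]]+[[x0[0]+.02*(i==0),x0[1]+.02*(i==1),x0[2]/10+.01*(i==2)] for i in range(3)],xatol=1e-5,fatol=1e-5))
    return r.x*[1,1,10],r.fun
E
python3 - <<'E'
from h import *
w=dict(np.load("w1.npz"))
print(outline_of("wrist","battery_center")[0]["rect"])
print(fitbat(w,outline_of("wrist","battery_center")[0]["mask"]))
# edges manual: top face quad corners
for uv in [(267,117),(325,113),(331,227),(273,231)]: print(wray(w,uv,.072))
E
```

```text
[264.1, 93.4, 67.2, 135.7]
(array([ 0.43065703, -0.30116806,  0.07321426]), np.float64(-0.9709434413487983))
[ 0.48337432 -0.27060056  0.072     ]
[ 0.48702439 -0.32668556  0.072     ]
[ 0.37302761 -0.33409763  0.072     ]
[ 0.36831009 -0.27484948  0.072     ]
```

move_arm(series=[[2,3.5,2,6,0,0],[2,3.5,2,6,0,0],[2,3,2,6,0,0],[2,3,2,6,0,0],[2,3,2,6,0,0],[2,2,2,6,0,0],[2,2,0,0,0,0],[0,0,0,0,0,0]])

```text
clock: 2.8
position: [0.5307, -0.1263, 0.4154]
ee_rot: [-2.511, -0.003, 0.0]
force: [-1.1, 1.5, -0.1]
width: 1.002
```

```bash
python3 - <<'E'
from h import *
w=wshot("w2"); print(w["T"],monitor.observe()["clock"],monitor.observe()["joints"])
print(R.from_rotvec(w["T"][3:]).as_matrix())
E
```

```text
[ 5.30739002e-01 -1.26326396e-01  4.15417470e-01 -2.51104493e+00
 -2.96232675e-03  4.88441931e-04] 2.85 [ 0.56503291  0.38573298 -0.12950702  1.39621838 -0.51458399  1.64717777
 -1.09669001]
[[ 9.99997416e-01  2.01789669e-03 -1.04717463e-03]
 [ 2.24726592e-03 -8.07703243e-01  5.89584957e-01]
 [ 3.43915189e-04 -5.89585787e-01 -8.07705690e-01]]
```

View pics/w2.png

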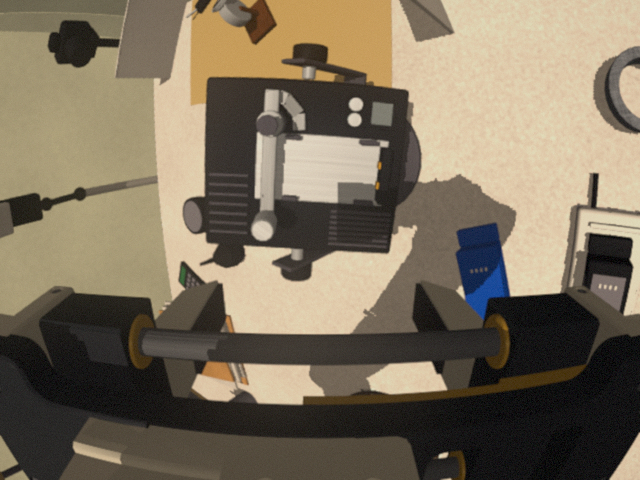

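The wrist view shows the lamp's back almost square-on: the stud at (270,124), the grip at (262,231), the bay floor from (282,140) to (380,200), and the ledge with orange contacts at (378,180). I zoom in for the landmarks.

```bash
python3 - <<'E'
from h import *
c=np.load("w2.npz")["color"][70:262,195:425]; c=cv2.resize(c,None,fx=3.4,fy=3.1,interpolation=cv2.INTER_CUBIC)
c=cv2.convertScaleAbs(c,alpha=1.6,beta=15)
for i in range(0,230,20): cv2.putText(c,str(195+i),(int(i*3.4),8),0,.3,(255,255,0)); cv2.line(c,(int(i*3.4),10),(int(i*3.4),16),(255,255,0))
for i in range(0,192,20): cv2.putText(c,str(70+i),(0,int(i*3.1)),0,.3,(255,255,0))
save("w2c.png",c)
E
```

```text
(no output)
```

View pics/w2c.png

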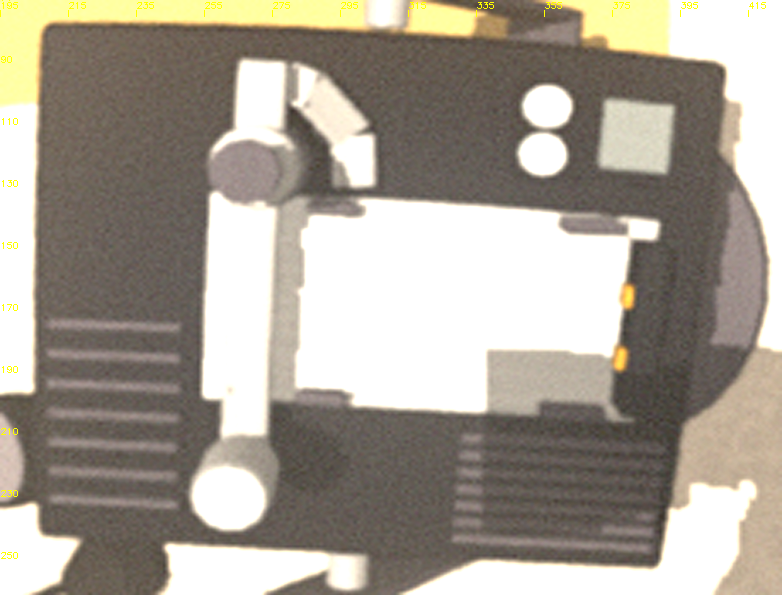

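```bash
cat >> h.py <<'E'
def bayT(p):  # x,y,z,yaw(,lean)
    l=np.radians(38 if len(p)<5 else p[4]); c,s=np.cos(l),np.sin(l)
    Rb=R.from_rotvec([0,0,p[3]]).as_matrix()@np.array([[0,-1,0],[c,0,-s],[s,0,c]]).T.T
    # columns: x=(0,c,s) y=(-1,0,0) z=(0,-s,c)
    T=np.eye(4);T[:3,:3]=Rb;T[:3,3]=p[:3];return T
E
python3 - <<'E'
from h import *
from scipy.optimize import least_squares
w=dict(np.load("w2.npz")); print(bayT([0,0,0,0])[:3,:3])
B=np.array([(68,-52,62),(68,58,68),(-60,-33,24),(-60,33,24),(34,-33.5,10),(-34,-33.5,10),(34,33.5,10),(-34,33.5,10)])/1e3
U=np.array([(267.4,125.2),(262.6,230.3),(380.9,147.4),(375,202.9),(302.4,138.7),(362,145.2),(298.5,196.5),(353.8,199.7)])
S={c:dict(np.load(c+"0.npz")) for c in("scene","side")}
# scene/side: grip top, stud top, read from crops a,b
SU={"scene":[(130+318*.475,110+303*.475),(130+397*.475,110+236*.475)],"side":[(220+107*.386,180+74*.386),(220+205*.386,180+84*.386)]}
def res(p,det=False):
    T=bayT(p); X=B@T[:3,:3].T+T[:3,3]; r=(wproj(w,X)-U)
    q=[proj(S[c],X[:2])-np.array(SU[c]) for c in S]
    if det: print(r.round(1)); print(np.round(q,1))
    return np.r_[r.ravel(),.7*np.ravel(q)]
for p0 in([.57,.05,.22,0],[.57,.05,.22,0,38]):
    o=least_squares(res,p0,loss="soft_l1",x_scale=[.01,.01,.01,.1]+[5]*(len(p0)-4)); print(o.x.round(4),o.cost); res(o.x,True)
    f=lambda p:res(p)[:16]
    o=least_squares(f,p0,loss="soft_l1",x_scale=[.01,.01,.01,.1]+[5]*(len(p0)-4)); print("wrist only",o.x.round(4),o.cost)
E
```

```text
[[ 0.         -1.          0.        ]
 [ 0.78801075  0.         -0.61566148]
 [ 0.61566148  0.          0.78801075]]
[ 0.5601  0.0478  0.1613 -0.0811] 14.828090454159224
[[-0.1  0.2]
 [ 0.7 -0.6]
 [ 1.9  0.6]
 [ 1.9  0.6]
 [-1.9  1.7]
 [-3.2 -0.8]
 [-1.1 -0.3]
 [-0.1 -0.2]]
[[[-5.6 -3.6]
  [-1.   1.7]]

 [[ 0.5  1.9]
  [-0.2  0.9]]]
wrist only [ 0.5603  0.0476  0.1614 -0.0853] 8.277447624711055
[ 0.5601  0.0475  0.1611 -0.08   37.3588] 14.680156084040542
[[-0.4  0.2]
 [ 0.5 -0.8]
 [ 2.1  0.6]
 [ 2.1  0.7]
 [-1.7  1.7]
 [-3.  -0.8]
 [-0.9 -0.3]
 [ 0.2 -0.1]]
[[[-5.4 -3.2]
  [-0.7  2. ]]

 [[ 0.4  2.2]
  [-0.3  1.2]]]
wrist only [ 0.56    0.0481  0.1599 -0.084  37.1363] 8.139410155417577
```

```bash
cat >> h.py <<'E'
BAY=[.5601,.0478,.1613,-.083]
def go(b,Rt=None,pt=None):
    s=monitor.observe(); T=bayT(BAY); Rb=T[:3,:3]
    if pt is None: pt=T[:3,3]+Rb@(np.array(b)/1e3)
    if Rt is None: Rt=np.c_[Rb[:,0],-Rb[:,1],-Rb[:,2]]
    d=(pt-s["position"])*100; r=np.degrees((R.from_matrix(Rt)*R.from_rotvec(s["ee_rot"]).inv()).as_rotvec())
    print("shift cm",d.round(2),"turn deg",r.round(2),"clock",s["clock"],"F",s["force"].round(1),"w",round(s["width"],3)); return s
def inbay():
    s=monitor.observe(); T=bayT(BAY); print("tcp in bay mm",(T[:3,:3].T@(s["position"]-T[:3,3])*1e3).round(1))
E
python3 - <<'E'
from h import *
go((68,58,110)); go((68,58,52)); inbay(); T=bayT(BAY)[:3,:3]; print(T.round(3)); print((bayT(BAY)[:3,3]+T@[.068,.058,.110]).round(3))
E
```

```text
shift cm [ -2.85  16.63 -12.54] turn deg [ -0.66 -53.75  67.42] clock 2.85 F [ 0.1 -0.3 -0.7] w 1.001
shift cm [ -2.55  20.19 -17.11] turn deg [ -0.66 -53.75  67.42] clock 2.85 F [ 0.1 -0.3 -0.7] w 1.001
tcp in bay mm [ 16.5  15.8 309.4]
[[ 0.065 -0.997 -0.051]
 [ 0.785  0.083 -0.614]
 [ 0.616  0.     0.788]]
[0.501 0.039 0.29 ]
```

```bash
python3 - <<'E'
from h import *
Rb=bayT(BAY)[:3,:3]; go((68,58,110),np.c_[-Rb[:,1],-Rb[:,0],-Rb[:,2]])
E
```

```text
shift cm [ -2.85  16.63 -12.54] turn deg [ 1.96 -0.1  -4.82] clock 2.85 F [ 0.1 -0.3 -0.7] w 1.001
```

move_arm(series=[[-0.5,3,-2,0.4,0,-1],[-0.5,3,-2.2,0.4,0,-1],[-0.5,3,-2.2,0.4,0,-1],[-0.5,3,-2.2,0.4,0,-1],[-0.5,3,-2.2,0.4,0,-0.8],[-0.35,1.6,-1.7,0,0,0],[0,0,0,0,0,0],[0,0,0,0,0,0]])

```text
clock: 3.65
position: [0.5006, 0.0363, 0.2911]
ee_rot: [-2.477, 0.107, -0.035]
force: [-0.2, -0.7, -0.0]
width: 0.999
```

```bash
python3 - <<'E'
from h import *
Rb=bayT(BAY)[:3,:3]; go((68,58,53),np.c_[-Rb[:,1],-Rb[:,0],-Rb[:,2]]); inbay()
w=wshot("w3"); print(monitor.observe()["joints"].round(2))
for d in outline_of("wrist","latch_grip")[:2]: print(d["p"],d["rect"])
T=bayT(BAY); P=lambda b:wproj(w,T[:3,:3]@(np.array(b)/1e3)+T[:3,3])[0]
c=w["color"].copy()
for b in [(68,58,68),(68,58,28),(68,-52,62),(68,-52,0),(-60,33,24),(-60,-33,24)]+[(x,y,10) for x in(-58,-34,34,52) for y in(-33.5,33.5,-39.5,39.5)]:
    u=P(b); cv2.circle(c,(int(u[0]),int(u[1])),2,(255,0,0),-1)
save("w3m.png",c)
E
```

```text
shift cm [ 0.34  3.72 -4.62] turn deg [ 0.04 -0.09  0.14] clock 3.65 F [-0.2 -0.7 -0. ] w 0.999
tcp in bay mm [ 67.   58.3 112.4]
[ 0.43  0.3  -0.22  1.86 -0.65  1.17 -1.13]
```

View pics/w3m.png

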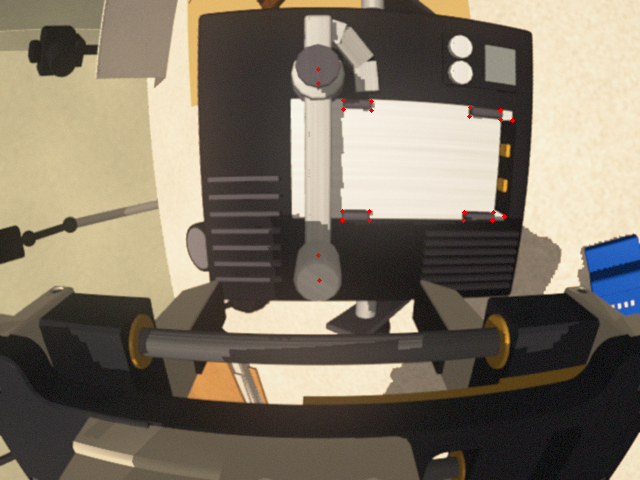

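The markers fall on the guides, the stud at (318,68) and the grip top at (319,280) to about 1 mm. I descend and grip.

move_arm(series=[[0.08,0.93,-1.15,0,0,0],[0.08,0.93,-1.15,0,0,0],[0.09,0.93,-1.16,0,0,0],[0.09,0.93,-1.16,0,0,0],[0,0,0,0,0,0],[0,0,0,0,0,0]], grip=1)

```text
clock: 4.35
position: [0.5046, 0.0738, 0.2452]
ee_rot: [-2.477, 0.106, -0.035]
force: [0.3, -0.3, 0.7]
width: 1.001
```

move_arm(series=[[0,0,0,0,0,0],[0,0,0,0,0,0],[0,0,0,0,0,0],[0,0,0,0,0,0],[0,0,0,0,0,0],[0,0,0,0,0,0],[0,0,0,0,0,0],[0,0,0,0,0,0]], grip=0, force=45)

```text
clock: 5.15
position: [0.5039, 0.075, 0.2445]
ee_rot: [-2.477, 0.105, -0.034]
force: [-0.1, -0.2, -1.0]
width: 0.354
```

```bash
python3 - <<'E'
from h import *
inbay(); s=monitor.observe(); print(s["force"].round(1),s["width"],s["clock"])
Rb=bayT(BAY)[:3,:3]; 
pts=[]
print("lift16",(Rb@[0,0,1.6]).round(2))
qs=np.r_[0,np.linspace(0,1.45,13)]; g=np.array([[11*np.sin(q),11*np.cos(q),0] for q in qs[1:]]); print(((np.diff(g,axis=0))@Rb.T).round(2).tolist())
E
```

```text
tcp in bay mm [68.9 58.3 51.8]
[-0.1 -0.2 -1. ] 0.354122711516835 5.15
lift16 [-0.08 -0.98  1.26]
[[0.17, 1.03, 0.82], [0.32, 1.01, 0.8], [0.48, 0.96, 0.78], [0.62, 0.91, 0.75], [0.76, 0.84, 0.7], [0.88, 0.75, 0.64], [1.0, 0.66, 0.58], [1.1, 0.56, 0.5], [1.18, 0.45, 0.42], [1.24, 0.33, 0.34], [1.29, 0.21, 0.24], [1.32, 0.08, 0.15]]
```

move_arm(series=[[0,0,0,0,0,0],[0,0,0,0,0,0],[0,0,0,0,0,0],[-0.02,-0.25,0.31,0,0,0],[-0.02,-0.25,0.31,0,0,0],[-0.02,-0.24,0.32,0,0,0],[-0.02,-0.24,0.32,0,0,0],[0,0,0,0,0,0]])

```text
clock: 5.95
position: [0.5037, 0.0655, 0.257]
ee_rot: [-2.476, 0.105, -0.035]
force: [7.8, 5.6, -11.0]
width: 0.274
```

```bash
python3 - <<'E'
from h import *
inbay(); s=monitor.observe(); F=s["force"]; print(F.round(1),(bayT(BAY)[:3,:3].T@F).round(1),s["width"],s["clock"],s["joints"].round(2))
E
```

```text
tcp in bay mm [69.1 57.7 67.4]
[  7.8   5.6 -11. ] [ -1.9  -7.4 -12.5] 0.2740618587090192 5.95 [ 0.39  0.33 -0.25  1.92 -0.68  1.07 -1.12]
```

move_arm(series=[[0.17,1.03,0.82,0,0,0],[0.32,1.01,0.8,0,0,0],[0.48,0.96,0.78,0,0,0],[0.62,0.91,0.75,0,0,0],[0.76,0.84,0.7,0,0,0],[0.88,0.75,0.64,0,0,0],[0,0,0,0,0,0]])

```text
clock: 6.65
position: [0.5369, 0.1201, 0.3013]
ee_rot: [-2.478, 0.105, -0.036]
force: [8.6, 2.8, -13.5]
width: 0.28
```

```bash
python3 - <<'E'
from h import *
inbay(); s=monitor.observe(); F=s["force"]; print(F.round(1),(bayT(BAY)[:3,:3].T@F).round(1),s["width"],s["clock"],s["joints"].round(2))
E
```

```text
tcp in bay mm [141.5  29.1  67.1]
[  8.6   2.8 -13.5] [ -5.6  -8.3 -12.8] 0.27999883119705965 6.65 [ 0.29  0.31 -0.27  1.82 -0.66  1.09 -1.28]
```

move_arm(series=[[1.09,0.57,0.52,0,0,0],[1.1,0.56,0.5,0,0,0],[1.18,0.45,0.42,0,0,0],[1.24,0.33,0.34,0,0,0],[1.29,0.21,0.24,0,0,0],[1.32,0.08,0.15,0,0,0],[0.03,0.34,-0.43,0,0,0],[0.03,0.34,-0.43,0,0,0]])

```text
clock: 7.45
position: [0.6082, 0.1491, 0.3142]
ee_rot: [-2.477, 0.105, -0.033]
force: [1.4, -1.2, -5.7]
width: 0.276
```

```bash
python3 - <<'E'
from h import *
inbay(); s=monitor.observe(); F=s["force"]; print(F.round(1),(bayT(BAY)[:3,:3].T@F).round(1),s["width"],s["clock"],s["joints"].round(2))
E
```

```text
tcp in bay mm [176.9 -39.6  55.9]
[ 1.4 -1.2 -5.7] [-4.4 -1.5 -3.8] 0.2756296041130988 7.45 [ 0.21  0.41 -0.26  1.64 -0.63  1.11 -1.4 ]
```

move_arm(series=[[0,0,0,0,0,0],[0,0,0,0,0,0],[0,0,0,0,0,0],[0,0,0,0,0,0],[-0.06,-0.8,1,0,0,0],[-0.1,-1.3,1.6,0,0,0],[-0.14,-1.8,2.3,0,0,0],[-0.14,-1.8,2.3,0,0,0]], grip=1)

```text
clock: 8.25
position: [0.6035, 0.0908, 0.3889]
ee_rot: [-2.477, 0.105, -0.034]
force: [1.6, -0.3, 0.2]
width: 0.921
```

```bash
python3 - <<'E'
from h import *
a=.0732;c,s=np.cos(a),np.sin(a); Rt=np.array([[c,s,0],[s,-c,0],[0,0,-1.]])
go(0,Rt,np.array([.4307,-.3012,.15])); print(monitor.observe()["joints"].round(2))
w=wshot("w4")
E
```

```text
shift cm [-17.28 -39.2  -23.89] turn deg [-38.02   0.14   8.71] clock 8.25 F [ 1.6 -0.3  0.2] w 0.921
[ 0.28  0.36 -0.23  1.52 -0.6   1.31 -1.41]
```

move_arm(series=[[-1.4,-4,0,-4.7,0,1.1],[-1.7,-4,0,-4.8,0,1.1],[-1.8,-4,-1,-4.8,0,1.1],[-1.8,-4,-1,-4.8,0,1.1],[-1.8,-4,-1,-4.8,0,1.1],[-1.8,-4,-1,-4.8,0,1.1],[-1.8,-4,-1,-4.8,0.1,1.1],[-1.8,-4,-1,-4.5,0,1]])

```text
clock: 9.1
position: [0.464, -0.23, 0.3281]
ee_rot: [3.136, 0.115, 0.001]
force: [0.7, 0.0, -0.3]
width: 1.001
```

move_arm(series=[[-1,-2.4,-3,0,0,0],[-1,-2.4,-4,0,0,0],[-1,-2,-4,0,0,0],[-0.4,-0.4,-3,0,0,0],[0,0,-2,0,0,0],[0,0,-1.9,0,0,0],[0,0,0,0,0,0]])

```text
clock: 9.8
position: [0.4295, -0.2999, 0.1467]
ee_rot: [-3.137, -0.113, 0.005]
force: [-1.3, -0.2, -0.8]
width: 1.0
```

```bash
python3 - <<'E'
from h import *
w=wshot("w5"); o=outline_of("wrist","battery_center"); 
for d in o: print(d["p"],d["rect"])
f=[fitbat(w,d["mask"],x0=(.43,-.30,.07)) for d in o[:3]]; print(f)
b=max([x for x in f],key=lambda x:-x[1])[0]
a=b[2];c,s=np.cos(a),np.sin(a); Rt=np.array([[c,s,0],[s,-c,0],[0,0,-1.]])
go(0,Rt,np.array([b[0],b[1],.056])); go(0,Rt,np.array([.4307,-.3012,.056])); print(monitor.observe()["joints"].round(2))
E
```

```text
0.7 [272.6, 126.7, 100.3, 207.1]
0.7 [62.1, 143.5, 114.4, 171.5]
0.65 [400.0, 374.8, 44.5, 18.1]
[(array([ 0.43132103, -0.30079893,  0.07871076]), np.float64(-0.9519202722411279)), (array([ 0.43, -0.3 ,  0.07]), np.float64(0.0)), (array([ 0.43, -0.3 ,  0.07]), np.float64(0.0))]
shift cm [ 0.04 -0.03 -9.3 ] turn deg [-0.03  0.01  0.35] clock 9.9 F [0.2 0.2 0.3] w 0.996
shift cm [-0.03 -0.07 -9.3 ] turn deg [-0.03  0.01  0.35] clock 9.9 F [0.2 0.2 0.3] w 0.996
[ 0.53  0.38 -0.03  1.93  0.01  0.83 -1.  ]
```

move_arm(series=[[0,-0.05,-2.5,0,0,0.3],[0,0,-2.5,0,0,0],[0,0,-2.2,0,0,0],[0,0,-1.2,0,0,0],[0,0,-0.8,0,0,0],[0,0,0,0,0,0]])

```text
clock: 10.5
position: [0.431, -0.3007, 0.0562]
ee_rot: [-3.138, -0.123, 0.0]
force: [-0.2, -0.3, -0.5]
width: 0.998
```

move_arm(series=[[0,0,0,0,0,0],[0,0,0,0,0,0],[0,0,0,0,0,0],[0,0,0,0,0,0],[0,0,0,0,0,0],[0,0,0,0,0,0],[0,0,0,0,0,0],[0,0,0,0,0,0]], grip=0, force=45)

```text
clock: 11.3
position: [0.431, -0.3009, 0.0565]
ee_rot: [-3.139, -0.123, -0.001]
force: [-0.4, -1.4, 6.1]
width: 0.648
```

move_arm(series=[[0,0,0.5,0,0,0],[0,0,1,0,0,0],[0,0,2,0,0,0],[0,0,3,0,0,0],[0,0,3,0,0,0],[0,0,3,0,0,0],[0,0,3,0,0,0],[0,0,0,0,0,0]])

```text
clock: 12.1
position: [0.4324, -0.3014, 0.2154]
ee_rot: [3.136, 0.123, 0.009]
force: [1.0, -0.8, -4.2]
width: 0.651
```

```bash
python3 - <<'E'
from h import *
go((0,0,80)); s=monitor.observe(); print(s["joints"].round(2)); inbay()
E
```

```text
shift cm [12.36 30.01  0.9 ] turn deg [ 28.98 -28.86  77.66] clock 12.1 F [ 1.  -0.8 -4.2] w 0.651
[ 0.53  0.3  -0.03  1.85  0.01  0.98 -0.99]
tcp in bay mm [-249.3   98.3  263.4]
```

move_arm(series=[[0.87,1.97,1,2.07,-2.06,5.55],[0.87,1.97,1,2.07,-2.06,5.55],[0.87,1.97,1,2.07,-2.06,5.55],[0.87,1.97,0.5,2.07,-2.06,5.55],[0.87,1.97,0.5,2.07,-2.06,5.55],[0.87,1.97,0.2,2.07,-2.06,5.55],[0.87,1.97,0.2,2.07,-2.06,5.55],[0,0,0,0,0,0]])

```text
clock: 12.9
position: [0.4914, -0.1606, 0.2541]
ee_rot: [-2.667, -1.077, -0.372]
force: [-0.1, -0.4, -4.7]
width: 0.648
```

move_arm(series=[[0.87,1.97,0.2,2.07,-2.06,5.55],[0.87,1.97,0,2.07,-2.06,5.55],[0.87,1.97,0,2.07,-2.06,5.55],[0.87,1.97,0,2.07,-2.06,5.55],[0.87,1.97,0,2.07,-2.06,5.55],[0.87,1.97,0,2.07,-2.06,5.55],[0.87,1.97,0,2.07,-2.06,5.55],[0,0,0,0,0,0]])

```text
clock: 13.7
position: [0.5525, -0.0232, 0.2557]
ee_rot: [-1.92, -1.775, -0.652]
force: [-0.9, 0.2, -4.2]
width: 0.649
```

```bash
python3 - <<'E'
from h import *
go((0,0,80)); s=monitor.observe(); print(s["joints"].round(2)); inbay()
w=wshot("w6"); T=np.eye(4); Rm=R.from_rotvec(w["T"][3:]).as_matrix()
o=outline_of("wrist","battery_center")
for d in o: print(d["p"],d["rect"])
T[:3,:3]=Rm@np.diag([1,-1,-1]); 
def f(v):
    T[:3,3]=w["T"][:3]+Rm@[v[0],0,v[1]]; m=bmask(w,T,BAT); return -(m&o[0]["mask"]).sum()/(m|o[0]["mask"]).sum()
r=minimize(f,[0,.005],method="Nelder-Mead",options=dict(initial_simplex=[[0,.005],[.004,.005],[0,.009]])); print("bat centre in tool x,z",r.x,r.fun)
P=bayT(BAY); c=w["color"].copy()
for b in [(68,-52,62),(-60,33,24),(-60,-33,24)]+[(x,y,10) for x in(-58,-34,34,52) for y in(-33.5,33.5,-39.5,39.5)]:
    u=wproj(w,P[:3,:3]@(np.array(b)/1e3)+P[:3,3])[0]; cv2.circle(c,(int(u[0]),int(u[1])),2,(255,0,0),-1)
save("w6m.png",c)
E
```

```text
shift cm [ 0.35  2.19 -3.13] turn deg [ 0.21 -0.3  -0.37] clock 13.7 F [-0.9  0.2 -4.2] w 0.649
[ 0.69  0.49 -0.52  1.71 -0.46  1.14  0.36]
tcp in bay mm [  1.8   1.7 118.3]
0.74 [378.7, 0.0, 53.2, 211.3]
0.66 [234.2, 134.3, 170.6, 259.7]
bat centre in tool x,z [ 0.13908159 -0.00879718] -0.12844321712115983
```

View pics/w6m.png

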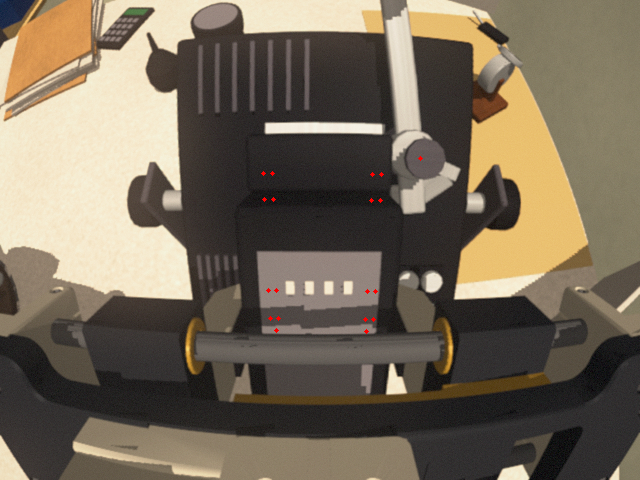

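The battery is held square, with its step uphill at (318,165). The stud head is at (424,157), about 2 mm further to -y than my marker. Next I check where the battery sits in the grip.

```bash
python3 - <<'E'
from h import *
w=dict(np.load("w6.npz")); T=np.eye(4); Rm=R.from_rotvec(w["T"][3:]).as_matrix()
o=outline_of("wrist","battery_center")[1]["mask"].copy(); o[280:]=0
T[:3,:3]=Rm@np.diag([1,-1,-1]); 
def f(v):
    T[:3,3]=w["T"][:3]+Rm@[v[0],v[1],.0055]; m=bmask(w,T,BAT); m[280:]=0; return -(m&o).sum()/(m|o).sum()
for v0 in(0,.004):
    r=minimize(f,[v0,0],method="Nelder-Mead",options=dict(initial_simplex=[[v0,0],[v0+.004,0],[v0,.004]])); print("bat centre in tool x,y",r.x,r.fun)
print("x=0",f([0,0]))
go((4,-.8,45)); go((4,-.8,29))
E
```

```text
bat centre in tool x,y [4.04003620e-04 7.72256851e-05] -0.9779565980396353
bat centre in tool x,y [4.04003620e-04 7.72256851e-05] -0.9779565980396353
x=0 -0.9752016475030033
shift cm [ 0.68  4.91 -5.7 ] turn deg [ 0.41 -0.33 -0.01] clock 13.85 F [-0.5 -0.4 -5.2] w 0.65
shift cm [ 0.76  5.89 -6.96] turn deg [ 0.41 -0.33 -0.01] clock 13.85 F [-0.5 -0.4 -5.2] w 0.65
```

move_arm(series=[[0.14,1,-1.14,0.4,-0.3,0],[0.14,1,-1.14,0,0,0],[0.14,1,-1.14,0,0,0],[0.13,1,-1.14,0,0,0],[0.13,0.91,-1.14,0,0,0],[0,0,0,0,0,0],[0,0,0,0,0,0]])

```text
clock: 14.55
position: [0.5592, 0.0233, 0.2003]
ee_rot: [-1.922, -1.772, -0.663]
force: [-0.2, -0.1, -4.7]
width: 0.652
```

```bash
python3 - <<'E'
from h import *
inbay(); go((4,-.8,29))
E
```

```text
tcp in bay mm [ 4.7 -1.1 45.7]
shift cm [ 0.05  0.97 -1.36] turn deg [-0.01  0.07 -0.08] clock 14.55 F [-0.2 -0.1 -4.7] w 0.652
```

move_arm(series=[[0.01,0.2,-0.3,0,0,0],[0.01,0.2,-0.3,0,0,0],[0.01,0.2,-0.26,0,0,0],[0.01,0.2,-0.25,0,0,0],[0.01,0.17,-0.25,0,0,0],[0,0,0,0,0,0]])

```text
clock: 15.15
position: [0.5597, 0.0319, 0.1893]
ee_rot: [-1.921, -1.773, -0.665]
force: [-17.6, -20.4, 34.2]
width: 0.647
```

move_arm(series=[[0.01,0.09,-0.12,0,0,0],[0,0,0,0,0,0]])

```text
clock: 15.35
position: [0.5598, 0.032, 0.1891]
ee_rot: [-1.922, -1.773, -0.665]
force: [-24.5, -29.4, 47.3]
width: 0.65
```

```bash
python3 - <<'E'
from h import *
inbay(); print((bayT(BAY)[:3,:3].T@monitor.observe()["force"]).round(1))
E
```

```text
tcp in bay mm [ 4.7 -1.  31.6]
[ 4.4 22.  56.6]
```

The battery meets something about 5 mm above home, with a +y push. I back off and check the guides on the close picture from before.

move_arm(series=[[-0.03,-0.31,0.4,0,0,0],[-0.03,-0.31,0.4,0,0,0],[0,0,0,0,0,0]])

```text
clock: 15.65
position: [0.5597, 0.0284, 0.1935]
ee_rot: [-1.921, -1.773, -0.665]
force: [0.0, 0.7, -5.6]
width: 0.651
```

```bash
python3 - <<'E'
from h import *
inbay(); s=monitor.observe(); print((bayT(BAY)[:3,:3].T@s["force"]).round(1),s["width"])
w=dict(np.load("w3.npz")); c=cv2.resize(w["color"][85:235,280:530],None,fx=3.2,fy=3.2,interpolation=cv2.INTER_CUBIC)
T=bayT(BAY)
def pt(b): 
    u=(wproj(w,T[:3,:3]@(np.array(b)/1e3)+T[:3,3])[0]-[280,85]+.5)*3.2; return tuple(int(x) for x in u)
for x0,x1 in((-58,-34),(34,52)):
    for s in(1,-1):
        for z,col in((10,(255,0,0)),(0,(0,255,0))):
            q=[pt((x,s*y,z)) for x,y in((x0,33.5),(x1,33.5),(x1,39.5),(x0,39.5))]; cv2.polylines(c,[np.array(q)],True,col,1)
cv2.line(c,pt((-60,33,24)),pt((-60,-33,24)),(0,0,255),1); cv2.line(c,pt((-60,33,0)),pt((-60,-33,0)),(0,255,255),1)
save("w3g.png",c)
E
```

```text
tcp in bay mm [ 4.6 -1.2 37.3]
[-2.9  0.  -4.9] 0.6506235802165679
```

View pics/w3g.png

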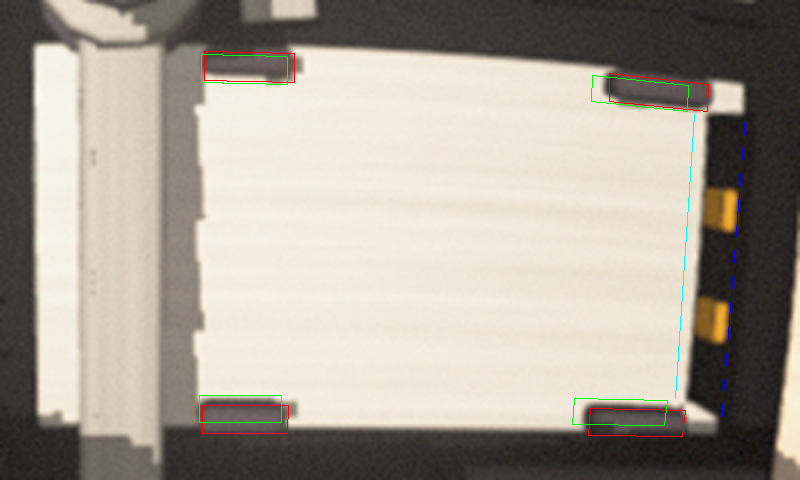

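```bash
python3 - <<'E'
from h import *
from scipy.optimize import least_squares
W={n:dict(np.load(n+".npz")) for n in("w2","w3","w6")}
k=lambda X,Y:(280+X/3.2-.5,85+Y/3.2-.5)
obs=[("w2",(68,-52,62),(267.4,125.2)),("w2",(68,58,68),(262.6,230.3)),("w3",(68,-52,62),(318,66)),("w3",(68,58,68),(319,281)),("w6",(68,-52,62),(424,157)),
("w3",(-60,-33,0),k(706,113)),("w3",(-60,33,0),k(690,400)),("w3",(-34,-33.5,0),k(607,104)),("w3",(-34,33.5,0),k(585,405)),("w3",(34,33.5,0),k(284,400)),("w3",(34,-33.5,0),k(293,82))]
def res(p):
    T=bayT(p); return np.ravel([wproj(W[n],T[:3,:3]@(np.array(b)/1e3)+T[:3,3])[0]-u for n,b,u in obs])
T0=bayT(BAY)
for p0 in([*BAY],[*BAY,38]):
    o=least_squares(res,p0,loss="soft_l1",x_scale=[.01,.01,.01,.1]+[5]*(len(p0)-4)); print(o.x.round(4),o.cost,"shift in old bay mm",(T0[:3,:3].T@(o.x[:3]-T0[:3,3])*1e3).round(1)); print(res(o.x).reshape(-1,2).round(1).tolist())
p=np.array(BAY)
E
```

```text
[ 0.5603  0.0442  0.1658 -0.0836] 7.5860345724261276 shift in old bay mm [-0.  -0.5  5.8]
[[-0.5, -0.1], [0.0, 0.6], [0.5, 0.2], [0.1, 2.9], [0.0, 2.6], [0.2, -0.2], [-1.3, 0.7], [-1.6, -1.4], [-0.3, -0.9], [0.5, -0.3], [-0.5, -0.3]]
[ 0.5604  0.0443  0.1648 -0.0838 37.2003] 5.818136713572815 shift in old bay mm [-0.6 -0.6  4.9]
[[-0.6, -0.3], [-0.1, -0.0], [-0.1, 0.7], [-0.7, 1.3], [-0.7, 1.7], [0.8, -0.3], [-0.7, 0.6], [-1.1, -1.5], [0.1, -1.1], [1.0, -0.9], [0.1, -0.4]]
```

The refit puts the bay floor 5 mm higher, which agrees with the contact height: the battery was already on the floor. I lower it to light contact and release.

```bash
python3 - <<'E'
from h import *
T=bayT(BAY); p=T[:3,3]+T[:3,:3]@[0,-.0005,.0051]; print(p)
open("h.py","a").write("\nBAY=[%.4f,%.4f,%.4f,-.0836]\n"%tuple(p))
E
python3 - <<'E'
from h import *
inbay(); go((3.5,0,27))
E
```

```text
[0.56033797 0.04462948 0.16531885]
tcp in bay mm [ 4.6 -0.8 32.2]
shift cm [-0.06  0.24 -0.48] turn deg [-0.07  0.14 -0.16] clock 15.65 F [ 0.   0.7 -5.6] w 0.651
```

move_arm(series=[[-0.02,0.08,-0.16,0,0,0],[-0.02,0.08,-0.16,0,0,-0.1],[-0.02,0.08,-0.14,0,0,0],[0,0,0,0,0,0]])

```text
clock: 16.05
position: [0.5586, 0.0313, 0.1887]
ee_rot: [-1.921, -1.771, -0.665]
force: [-2.4, -0.7, -0.2]
width: 0.646
```

```bash
python3 - <<'E'
from h import *
inbay(); print((bayT(BAY)[:3,:3].T@monitor.observe()["force"]).round(1))
E
```

```text
tcp in bay mm [ 3.9  0.6 26.7]
[-0.8  2.4  0.4]
```

move_arm(series=[[0,0,0,0,0,0],[0,0,0,0,0,0],[0,0,0,0,0,0],[0,0,0,0,0,0],[0,0,0,0,0,0],[0,0,0,0,0,0]], grip=0.95)

```text
clock: 16.65
position: [0.5588, 0.0312, 0.1888]
ee_rot: [-1.922, -1.771, -0.665]
force: [0.5, -0.6, 0.1]
width: 0.946
```

move_arm(series=[[-0.05,-0.6,0.8,0,0,0],[-0.1,-1.2,1.6,0,0,0],[-0.15,-1.8,2.4,0,0,0],[-0.2,-2.4,3,0,0,0],[-0.2,-2.4,3,0,0,0],[-0.2,-2.4,3,0,0,0],[0,0,0,0,0,0]])

```text
clock: 17.35
position: [0.5514, -0.0815, 0.3306]
ee_rot: [-1.93, -1.773, -0.67]
force: [0.6, -0.9, 0.1]
width: 0.951
```

```bash
python3 - <<'E'
from h import *
inbay(); go((178,-40,110)); w=wshot("w7"); c=w["color"].copy(); T=bayT(BAY); 
pr=lambda B: wproj(w,(np.array(B)/1e3)@T[:3,:3].T+T[:3,3]).astype(np.int32)
for q in ([(55,-30,42),(55,30,42),(-60,30,42),(-60,-30,42)],[(79,-30,16),(79,30,16),(55,30,16),(55,-30,16)]): cv2.polylines(c,[pr(q)],True,(255,0,0),1)
for x0,x1 in((-58,-34),(34,52)):
    for s in(1,-1): cv2.polylines(c,[pr([(x,s*y,10) for x,y in((x0,33.5),(x1,33.5),(x1,39.5),(x0,39.5))])],True,(0,255,0),1)
for q in(1.4,1.457,1.5): 
    u=pr([(68+110*np.sin(q),-52+110*np.cos(q),72)])[0]; print(q,u); 
save("w7m.png",c)
o=outline_of("wrist","battery_center")
for d in o:
    m=d["mask"]; print(d["p"],d["rect"])
    def f(v):
        Tb=T.copy(); Tb[:3,3]=T[:3,3]+T[:3,:3]@[v[0],v[1],.021]; k=bmask(w,Tb,BAT); k[275:]=0; mm=m.copy(); mm[275:]=0; return -(k&mm).sum()/(k|mm).sum()
    r=minimize(f,[0,0],method="Nelder-Mead",options=dict(initial_simplex=[[0,0],[.005,0],[0,.005]])); print(r.x,r.fun,f([0,0]))
E
```

```text
tcp in bay mm [  2.1  -1.6 208.1]
shift cm [ 5.48 19.51  3.1 ] turn deg [0.16 0.44 0.23] clock 17.35 F [ 0.6 -0.9  0.1] w 0.951
1.4 [360   6]
1.457 [369   6]
1.5 [375   5]
0.93 [278.5, 133.5, 73.1, 153.3]
[-0.0003277   0.00062199] -0.9844369547977796 -0.975256309148265
0.63 [197.3, 359.0, 75.8, 44.1]
[0. 0.] 0.0 0.0
```

View pics/w7m.png

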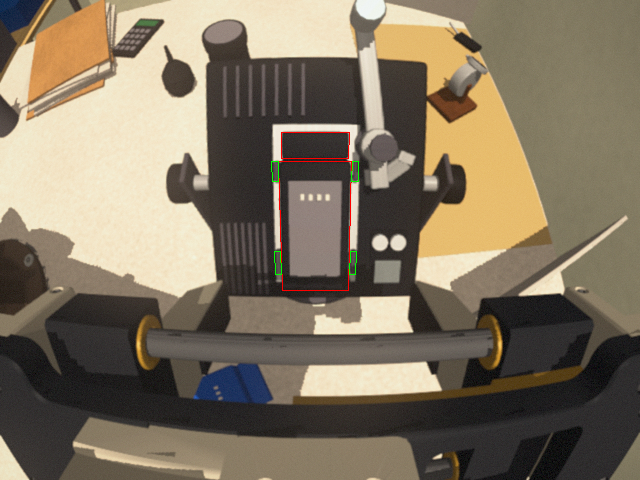

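The battery lies home: it matches the red outline at (315,210), and the fit gives x -0.3 mm, y 0.6 mm. The lever is aside, with its grip at (367,8). Next I go back to the grip.

```bash
python3 - <<'E'
from h import *
Rb=bayT(BAY)[:3,:3]; go((177.3,-39.5,115),np.c_[-Rb[:,1],-Rb[:,0],-Rb[:,2]])
E
```

```text
shift cm [ 5.55 18.77  3.77] turn deg [  4.72  55.39 -70.93] clock 17.45 F [-0.1  0.5 -0.3] w 0.948
```

move_arm(series=[[0.43,1.44,0.29,0.36,4.26,-5.46],[0.43,1.44,0.29,0.36,4.26,-5.46],[0.43,1.44,0.29,0.36,4.26,-5.46],[0.43,1.44,0.29,0.36,4.26,-5.46],[0.43,1.44,0.29,0.36,4.26,-5.46],[0.43,1.44,0.29,0.36,4.26,-5.46],[0.43,1.44,0.29,0.36,4.26,-5.46]], grip=1)

```text
clock: 18.15
position: [0.5792, 0.0257, 0.3461]
ee_rot: [-2.381, -0.787, -0.337]
force: [0.6, -0.1, 0.7]
width: 0.998
```

move_arm(series=[[0.43,1.44,0.29,0.36,4.26,-5.46],[0.43,1.44,0.29,0.36,4.26,-5.46],[0.43,1.44,0.29,0.36,4.26,-5.46],[0.43,1.44,0.29,0.36,4.26,-5.46],[0.43,1.44,0.29,0.36,4.26,-5.46],[0.43,1.44,0.29,0.36,4.26,-5.46],[0,0,0,0,0,0]])

```text
clock: 18.85
position: [0.6046, 0.114, 0.3641]
ee_rot: [-2.474, 0.101, -0.032]
force: [0.5, 1.3, 0.2]
width: 0.997
```

```bash
python3 - <<'E'
from h import *
Rb=bayT(BAY)[:3,:3]; inbay(); go((177.3,-39.5,54),np.c_[-Rb[:,1],-Rb[:,0],-Rb[:,2]]); print(monitor.observe()["joints"].round(2))
w=wshot("w8"); T=bayT(BAY)
o=outline_of("wrist","latch_grip"); print([(d["p"],d["rect"]) for d in o])
for q in(1.4,1.457,1.5): print(q,wproj(w,T[:3,:3]@[.068+.11*np.sin(q),-.052+.11*np.cos(q),.072]+T[:3,3]))
save("w8c.png",cv2.resize(w["color"][100:400,120:520],None,fx=2,fy=2))
E
```

```text
tcp in bay mm [179.8 -38.4 111.8]
shift cm [ 0.39  3.34 -4.71] turn deg [-0.16 -0.1  -0.16] clock 18.85 F [0.5 1.3 0.2] w 0.997
[ 0.27  0.38 -0.27  1.56 -0.6   1.24 -1.42]
[(0.59, [299.1, 211.3, 235.2, 89.1])]
1.4 [[327.61296746 292.80581182]]
1.457 [[326.03446171 282.18966957]]
1.5 [[325.26710662 273.94515774]]
```

View pics/w8c.png

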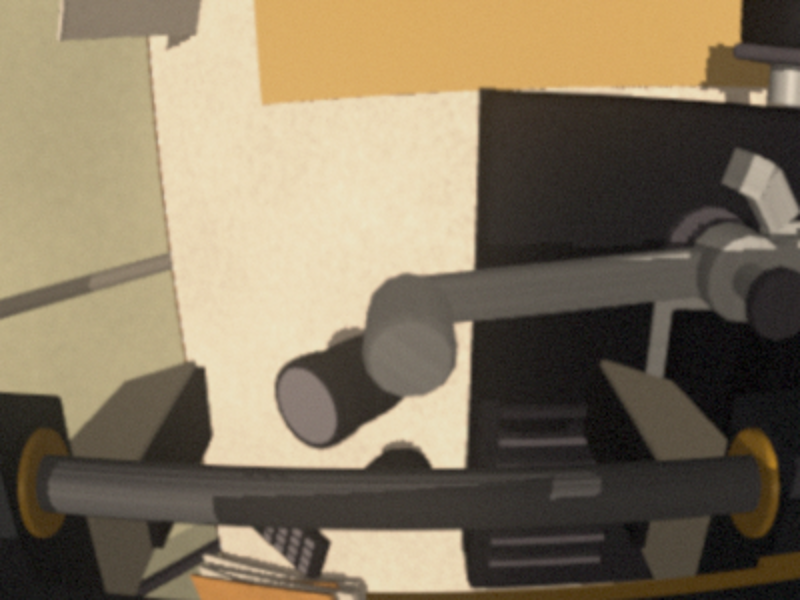

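The grip top shows at about (325,275), which puts q near 1.49, inside the jaws. I descend and close lightly.

move_arm(series=[[0.2,0.85,-1.2,0,0,0],[0.2,0.85,-1.2,0,0,0],[0.14,0.85,-1.2,0,0,0],[0.1,0.77,-1.11,0,0,0],[0,0,0,0,0,0]])

```text
clock: 19.45
position: [0.611, 0.1439, 0.3154]
ee_rot: [-2.475, 0.102, -0.033]
force: [-0.3, 1.0, 0.6]
width: 0.998
```

move_arm(series=[[0,0,0,0,0,0],[0,0,0,0,0,0],[0,0,0,0,0,0],[0,0,0,0,0,0],[0,0,0,0,0,0],[0,0,0,0,0,0],[0,0,0,0,0,0],[0,0,0,0,0,0]], grip=0, force=40)

```text
clock: 20.25
position: [0.6121, 0.1435, 0.3174]
ee_rot: [-2.475, 0.104, -0.037]
force: [-0.3, -0.6, -1.0]
width: 0.354
```

move_arm(series=[[0,0,0,0,0,0],[0,0,0,0,0,0],[0,0,0,0,0,0],[-0.02,-0.22,0.29,0,0,0],[-0.02,-0.22,0.29,0,0,0],[-0.02,-0.23,0.3,0,0,0],[0,0,0,0,0,0]])

```text
clock: 20.95
position: [0.6104, 0.1385, 0.3256]
ee_rot: [-2.474, 0.102, -0.033]
force: [1.2, 9.0, -7.7]
width: 0.275
```

```bash
python3 - <<'E'
from h import *
inbay(); s=monitor.observe(); Rb=bayT(BAY)[:3,:3]; print((Rb.T@s["force"]).round(1),s["width"],s["clock"])
b=Rb.T@(s["position"]-bayT(BAY)[:3,3])*1e3; q=np.arctan2(b[0]-68,b[1]+52); print("q",q,"r",np.hypot(b[0]-68,b[1]+52))
qs=np.linspace(q,.02,16); g=np.array([[11*np.sin(a),11*np.cos(a),0] for a in qs]); print((np.diff(g,axis=0)@Rb.T).round(2).tolist())
E
```

```text
tcp in bay mm [175.8 -42.1  66.2]
[  2.4  -0.5 -11.6] 0.2754894864539466 20.95
q 1.4788151623613697 r 108.21296071106148
[[-1.06, -0.03, -0.09], [-1.05, -0.11, -0.16], [-1.03, -0.19, -0.22], [-1.0, -0.27, -0.28], [-0.96, -0.35, -0.33], [-0.9, -0.42, -0.39], [-0.84, -0.49, -0.44], [-0.78, -0.55, -0.48], [-0.7, -0.61, -0.52], [-0.62, -0.67, -0.56], [-0.53, -0.71, -0.59], [-0.44, -0.75, -0.62], [-0.35, -0.79, -0.64], [-0.25, -0.81, -0.65], [-0.14, -0.83, -0.66]]
```

move_arm(series=[[-1.07,-0.15,0.07,0,0,0],[-1.05,-0.11,-0.16,0,0,0],[-1.03,-0.19,-0.22,0,0,0],[-1.0,-0.27,-0.28,0,0,0],[-0.96,-0.35,-0.33,0,0,0],[-0.9,-0.42,-0.39,0,0,0],[-0.84,-0.49,-0.44,0,0,0],[0,0,0,0,0,0]])

```text
clock: 21.75
position: [0.5416, 0.116, 0.3065]
ee_rot: [-2.477, 0.107, -0.033]
force: [4.3, 3.0, -13.1]
width: 0.28
```

```bash
python3 - <<'E'
from h import *
inbay(); s=monitor.observe(); Rb=bayT(BAY)[:3,:3]; print((Rb.T@s["force"]).round(1),s["width"],s["clock"])
b=Rb.T@(s["position"]-bayT(BAY)[:3,3])*1e3; q=np.arctan2(b[0]-68,b[1]+52); print("q",q,"r",np.hypot(b[0]-68,b[1]+52))
E
```

```text
tcp in bay mm [141.8  24.5  68.4]
[ -5.4  -4.  -12.4] 0.2798252278720024 21.75
q 0.7671390419395767 r 106.33376312549193
```

move_arm(series=[[-0.78,-0.55,-0.48,0,0,0],[-0.7,-0.61,-0.52,0,0,0],[-0.62,-0.67,-0.56,0,0,0],[-0.53,-0.71,-0.59,0,0,0],[-0.44,-0.75,-0.62,0,0,0],[-0.35,-0.79,-0.64,0,0,0],[-0.25,-0.81,-0.65,0,0,0],[0,0,0,0,0,0]])

```text
clock: 22.55
position: [0.5084, 0.0668, 0.2674]
ee_rot: [-2.476, 0.108, -0.041]
force: [11.3, 4.7, -11.6]
width: 0.275
```

```bash
python3 - <<'E'
from h import *
inbay(); s=monitor.observe(); Rb=bayT(BAY)[:3,:3]; print((Rb.T@s["force"]).round(1),s["width"],s["clock"])
b=Rb.T@(s["position"]-bayT(BAY)[:3,3])*1e3; q=np.arctan2(b[0]-68,b[1]+52); print("q",q,"r",np.hypot(b[0]-68,b[1]+52))
go((68,56.5,52),np.c_[-Rb[:,1],-Rb[:,0],-Rb[:,2]])
print("old locked TCP", ((np.array([.5039,.0750,.2445])-s["position"])*100).round(2))
E
```

```text
tcp in bay mm [76.9 53.6 69.6]
[ -2.7 -10.9 -12.6] 0.27519551709967105 22.55
q 0.08392352311405969 r 105.93021354668464
shift cm [-0.26  0.4  -1.93] turn deg [-0.01  0.16  0.26] clock 22.55 F [ 11.3   4.7 -11.6] w 0.275
old locked TCP [-0.45  0.82 -2.29]
```

move_arm(series=[[0.03,-0.32,-0.25,0,0,0],[0.02,-0.32,-0.25,0,0,0],[0,0,0,0,0,0],[0.02,0.26,-0.34,0,0,0],[0.02,0.26,-0.34,0,0,0],[0.02,0.26,-0.33,0,0,0],[0.02,0.26,-0.33,0,0,0],[0,0,0,0,0,0]])

```text
clock: 23.35
position: [0.5075, 0.0718, 0.25]
ee_rot: [-2.475, 0.104, -0.036]
force: [-4.6, -4.0, 7.3]
width: 0.274
```

```bash
python3 - <<'E'
from h import *
inbay(); s=monitor.observe(); Rb=bayT(BAY)[:3,:3]; print((Rb.T@s["force"]).round(1),s["width"],s["clock"])
E
```

```text
tcp in bay mm [70.  54.9 52.7]
[1.  4.3 8.5] 0.27364107752509115 23.35
```

The normal force has reversed to +8.5 N at the bottom, so the lever is seated in the notch. I release, retract and check.

move_arm(series=[[0,0,0,0,0,0],[0,0,0,0,0,0],[0,0,0,0,0,0],[0,0,0,0,0,0],[0,0,0,0,0,0],[0,0,0,0,0,0],[0,0,0,0,0,0],[0,0,0,0,0,0]], grip=1)

```text
clock: 24.15
position: [0.5076, 0.0721, 0.2496]
ee_rot: [-2.475, 0.104, -0.037]
force: [-0.5, -0.1, -0.5]
width: 0.921
```

move_arm(series=[[-0.06,-0.8,1,0,0,0],[-0.1,-1.3,1.6,0,0,0],[-0.14,-1.8,2.3,0,0,0],[-0.14,-1.8,2.3,0,0,0],[-0.14,-1.8,2.3,0,0,0],[-0.1,-1.8,2.3,0,0,0],[0,-1.8,2,0,0,0],[0,0,0,0,0,0]])

```text
clock: 24.95
position: [0.5019, -0.0417, 0.3897]
ee_rot: [-2.477, 0.107, -0.043]
force: [0.2, 0.2, 0.0]
width: 0.999
```

```bash
python3 - <<'E'
from h import *
inbay(); w=wshot("w9"); c=w["color"].copy(); T=bayT(BAY); print(monitor.observe()["clock"])
pr=lambda B: wproj(w,(np.array(B)/1e3)@T[:3,:3].T+T[:3,3]).astype(np.int32)
for q in ([(55,-30,42),(55,30,42),(-60,30,42),(-60,-30,42)],): cv2.polylines(c,[pr(q)],True,(255,0,0),1)
for q in(0,.1):
    e=lambda s,r:(68+r*np.sin(q)-s*np.cos(q)*8,-52+r*np.cos(q)+s*np.sin(q)*8,26); cv2.polylines(c,[pr([e(1,15),e(1,95),e(-1,95),e(-1,15)])],True,(0,255,0) if q==0 else (255,255,0),1)
u=pr([(68,58,68)])[0]; cv2.circle(c,tuple(int(x) for x in u),2,(255,0,0),-1)
for d in outline_of("wrist","battery_center")[:3]: print(d["p"],d["rect"])
save("w9m.png",cv2.resize(c[30:330,180:580],None,fx=2,fy=2))
E
```

```text
tcp in bay mm [ 66.6  51.  232.8]
25.0
0.79 [525.4, 210.7, 53.8, 83.1]
0.75 [305.9, 129.6, 150.7, 66.8]
```

View pics/w9m.png

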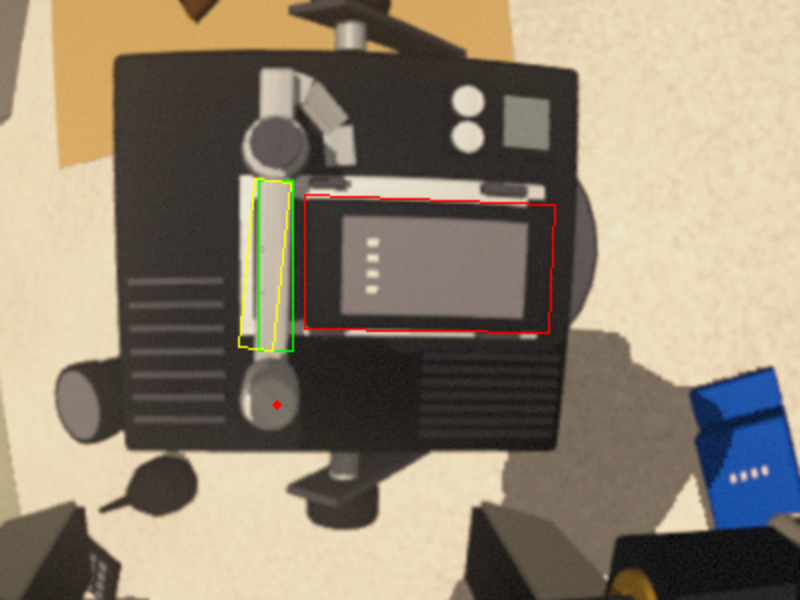

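The battery lies within the red outline at (430,265) and the lever lies across the step, at q about 0.03. To check the lift, I compare the grip's pixel position in the fixed cameras with the start, when it was locked.

```bash
python3 - <<'E'
from h import *
T=bayT(BAY); P=lambda im,b:proj(im,T[:3,:3]@(np.array(b)/1e3)+T[:3,3])[0]
for c in("scene","side"):
    a=dict(np.load(c+"0.npz")); im=imaging.get_image(c); save(c+"9.png",im["color"])
    print(c,"per 12mm lift",(P(a,(68,58,80))-P(a,(68,58,68))).round(1),"per .1rad",(P(a,(79,58,68))-P(a,(68,58,68))).round(1))
    for n,b in(("grip",(68,58,52)),("stud",(68,-52,50)),("panel",(100,60,0))):
        u=P(a,b).astype(int); r=9
        t=a["color"][u[1]-r:u[1]+r,u[0]-r:u[0]+r]; s=im["color"][u[1]-r-14:u[1]+r+14,u[0]-r-14:u[0]+r+14]
        m=cv2.matchTemplate(s,t,cv2.TM_CCOEFF_NORMED); _,v,_,l=cv2.minMaxLoc(m); print(n,"moved px",l[0]-14,l[1]-14,"score",round(v,2))
a=imaging.get_image("side")["color"][180:410,220:440]; b=np.load("side0.npz")["color"][180:410,220:440]
s0=imaging.get_image("scene")["color"][200:310,240:380]; s1=np.load("scene0.npz")["color"][200:310,240:380]
save("cmp.png",np.vstack([np.hstack([cv2.resize(x,(390,300)) for x in(s1,s0)]),np.hstack([cv2.resize(x[:150],(390,290)) for x in(b,a)])]))
E
```

```text
scene per 12mm lift [-2.1 -5.1] per .1rad [2.4 0.3]
grip moved px 0 0 score 0.84
stud moved px -9 13 score 0.67
panel moved px 0 0 score 0.88
side per 12mm lift [ 0.8 -4.2] per .1rad [-1.2 -0.9]
grip moved px 0 0 score 0.98
stud moved px 0 0 score 1.0
panel moved px 4 1 score 0.76
```

```bash
python3 -c "
from h import *
print(workorder.sign_off())"
```

```text
the job is handed in; nothing more can be done
None
```

The dark battery from the charger is home in the lamp's bay and the latch lever is swung back across its step and down in the notch. I handed the job in at about 25 s of the 67 s allowed; no verdict came back.

**What I did:** I lifted the lever about 16 mm out of its notch and swung it to about 1.48 rad. I then set the battery down at light contact and let it slide on to the ledge. Finally I swung the lever back, lowered it into the notch, released it and drew the arm clear.

**Checks that passed:**
- **Battery:** before the lever went back, the silhouette fit put it 0.3 mm from home along the slope and 0.6 mm across. Afterwards it still lay within the expected outline.
- **Lever:** the wrist picture shows it at about 0.03 rad.
- **Lift:** the grip shows no shift in either fixed camera compared with the locked start. A lever still up on the 12 mm crest would have shown 4 to 5 pixels. The wrist force also reversed at the bottom.

**Checks that failed or disagreed:**
- **Bay height:** my first estimate of the bay floor was about 5 mm too low. The first set-down therefore pressed with up to about 60 N, under the 120 N limit, before I backed off and corrected it.
- **Template matches:** the stud match in the scene camera and the panel match in the side camera scored low, because the view there had changed, so I ignored them.
- **Last picture:** I could not view a final before-and-after comparison because the 12-picture limit was reached.
- **Lens, tape and blower:** I did not measure them at the end; the arm's path kept well away from them.

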